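Wind the carriage to its stop, free the sagging bolt and hold the gate ajar

TASK

On the small guarded creasing press, turn the handwheel clockwise (seen from above) until the carriage behind the gate touches its stop. Then free the sagging gate bolt: lift it by its upright knob so its toe clears the bent lip of the keeper while pulling it back, clear of the keeper, and with the bolt pulled back swing the self-closing gate ajar towards you, about 20 degrees. Finish still gripping the bolt knob, holding the gate ajar and steady; leave the stapler, the hand scanner and the label roll alone.

Things in the scene. Friction and masses are not known exactly. Their poses are not given: they have to be found in the camera images.
- press: the fixed press: dark steel bed 160 x 380 x 12 mm with grey guard panels and a barred aluminium gate at the front. Origin on the table top; x points from the gate to the back of the press, y to the left along the gate, z up. Bed spans x -90..+70, y -250..+130 mm. Highest fixed part 158 mm
- wheel_axis (a point): point on the vertical axis of the handwheel, 140 mm above the table, at x -45, y -195 mm of the press. The dark wheel is 116 mm across, its rim's top at 138 mm, on a grey gearbox at the press's right end
- handwheel (a joint): angle of the handwheel, rad, growing clockwise seen from above (crank knob 45 mm from the axis; at 0 it lies on the +x side of the axis in the press frame). 24 mm of carriage travel per turn, towards the stop as it grows. Light friction (about 0.07 N m), stays where it is left; cannot turn on once the carriage meets the stop
- crank_grip (a point): where to grip the crank knob from above: an upright, freely spinning black plastic knob 20 mm across, 41 mm tall, standing on the wheel rim 45 mm from the axis; the point is 168 mm above the table, 15 mm below the knob's top; wheel hub and rim are 25 mm and more below it
- carriage: aluminium block 72 x 45 x 34 mm with a creasing roller on it, sliding along +y of the press on two rods behind the gate; origin at the block's centre, 50 mm above the table. It moves only by the handwheel
- carriage_face (a point): centre of the carriage's left (+y) face, which meets the stop
- stop: steel stop block 72 x 20 x 34 mm clamped across the rods to the left of the carriage, black thumbscrew on top; fixed, but set at a different place each time; origin at its centre
- stop_face (a point): centre of the stop's right (-y) face; the carriage touches when carriage_face meets it (distance along the press's y is 0)
- gate (a joint): opening angle of the gate, rad: 0 closed, growing as its free right end swings towards -x of the press (towards the robot), 1.2 at most. A spring shuts it (about 0.2 N m closed, 0.3 N m at 0.4 rad)
- gate_hinge (a point): point on the gate's vertical hinge axis at the gate's left end (x -60, y +115 mm of the press), 140 mm above the table. The gate is 184 mm wide, its top 149 mm above the table
- bolt: dark steel barrel bolt, 12 mm thick and 150 mm long, in slotted guides along the front of the gate's top rail (guide tops 161 mm high); origin on its axis under the knob. Its right end has a toe turned down 16 mm below the axis, which sags behind the keeper's lip. Moves with the gate
- bolt_grip (a point): where to grip the bolt's knob from above: upright black plastic knob 20 mm across, from 163 to 206 mm above the table; the point is at 187 mm, 22 mm in front of the gate's hinge plane (-x of the gate) and 145 mm from the hinge along the gate while the bolt is home
- bolt_draw (a joint): how far the bolt is pulled back along the gate towards the hinge (+y of the press when shut), m: 0 home in the keeper, 0.04 fully back. About 1.2 N of friction. The toe is past the lip from 0.021 and the bolt clear of the keeper from 0.025
- bolt_lift (a joint): how far the bolt is lifted in its slotted guides, m: 0 sagging, 0.016 at most. It falls back by its weight (about 0.15 kg). While bolt_draw is below 0.021 it must be lifted more than 0.008 to pass the lip; past that it may drop
- keeper_lip_top (a point): top of the keeper's bent-up lip, 127 mm above the table, on the post to the right of the gate; the keeper is open on top and its front wall stops the gate from opening while the bolt is in it
- stapler: bystander: blue desk stapler 34 x 138 x 48 mm, right of the press
- the_hand_scanner: bystander: grey hand scanner 66 x 172 x 46 mm, left of the press
- label_roll: bystander: white paper label roll 63 mm across, 40 mm tall, left of the press

How it is judged:
On the way, in this order (a step that is already met when the one before it is completed fails the run):
1. the carriage is wound up against its stop (touching, or within 1 mm) while the gate is still shut ((contact force between carriage and stop above 1 N or y of carriage_face in the frame of stop_face above -0.001 m) and value of joint gate below 0.06 rad), for 0.1 s.
2. the bolt is lifted over the lip and pulled back clear of the keeper (value of joint bolt_draw above 0.026 m), for 0.1 s.
At the end, for the whole second after the job is handed in: The gate stands still between 0.2 and 0.6 rad open, the bolt is at least 25 mm back, the fingers still bear on the bolt or its knob (over 2 N), and the carriage is still within 2 mm of its stop (value of joint gate between 0.2 and 0.6 rad and velocity of joint gate between -0.05 and 0.05 rad/s and value of joint bolt_draw above 0.025 m and contact force between the fingers and bolt above 2 N and y of carriage_face in the frame of stop_face above -0.002 m); the arm keeps its last pose, push and grip.
It fails at once if a bystander is pushed more than 3 cm (distance of any of stapler, the_hand_scanner, label_roll from where it was at the start of the episode above 0.03 m).
It also fails if it takes over 61 s, if anything falls off the work surface, if the arm or the gripper's body presses on something with over 40 N, if the wrist force passes 120 N, or if a joint passes its speed limit or range.

ROBOT

A 6-joint arm with a two-finger parallel gripper is mounted at the origin on a cart in front of the work surface, level with it; the furniture and walls round the work are solid. World frame = base frame: x ahead of the robot, y to its left, z up, the work surface at z = 0. Lengths are in m, angles in rad, forces in N, time in s.
With the tool pointing down it reaches from about 0.15 to 0.775 m from the base axis. Payload 6.1 kg.
Tool frame: the origin (TCP) lies between the finger pads; the fingertips stand 17 mm ahead of it and the grasp point (between the pads) lies 2 mm behind it; z points along the fingers, y is the direction in which the jaws open and shut (so a half turn about z gives the same grasp; the last joint's range is limited). The gripper opens to 85 mm and grips with 20 to 120 N. Pads are 22 mm wide; open, the fingers measure 114 mm over their backs; the gripper's body (76 mm by 85 mm) begins 54 mm behind the grasp point. The pads swing forward as they close: fully open they stand 13 mm farther back than shut.
Start: joints at [1.111, 0.126, -0.04, 1.405, 0, 1.571], TCP at [0.233, 0.47, 0.248] pointing down, gripper open.
Joint ranges: [-2.72, 2.72], [-0.95, 1.95], [-1.27, 1.35], [-1.78, 2.02], [-1.46, 1.47], [-3.14, 3.14]. Speed limits (rad/s): [2.39, 2.39, 3.01, 3.14, 3.14, 3.14].

INTERFACE

Orientations are given as a unit quaternion [x, y, z, w].
In Python, from station import telemetry, imaging, ctrl gives the robot as it stands.
- The arm moves only by the tool send_rows, never from a script. Its argument "increments" is one flat list of numbers, 6 for each row, row after row: the shift along the tool's x, y, z in mm, then the turn, a rotation vector about the tool's x, y, z in degrees. A call has 1 to 8 rows; each row is the pose to reach, as a shift and turn from the pose measured when the call began, along the tool's axes at that moment; what a row does not reach only later rows make up. A row lasts 1/12 s, in which the tool goes at most 41.7 mm and 7.16 degrees, less where a joint would pass 70% of its speed; a pose out of reach is approached as far as the arm can. A call with a gripper value outside its range is refused whole. "claw" is the opening, from -1 (shut) to 1 (fully open), set as the call begins (left out, the last holds). The fingers move at their own pace and stop on an object; the grip force is fixed at half the most. Time passes only in rows, so rows that repeat a pose let the fingers close. It gives the time, the measured TCP pose, the force and the opening at its end, in the units of the state.
- telemetry.state(): the state, without advancing time (a new reading comes with each control period).
- imaging.read_camera(name): name is "scene" or "top"; returns the picture (420x560x3 uint8, red, green, blue); there is no depth.
- imaging.get_calibration(name): a dict with "mtx" (3x3 intrinsics, pixels), "k1" (the pictures are not rectified: a ray, as slopes to the right and down, at radius r is drawn at 1 + k1 r^2 times it, then the intrinsics apply), "position" and "rotation" of the camera in the world. Camera axes: x right, y up, looking along -z (the intrinsics and any distortion apply to the point x, -y, -z); pixel columns grow to the right and rows downward; lengths in m; the calibration is good to about 2 mm. A picture is of the moment at which its call begins. get_calibration takes no time and is no camera call.
- ctrl.job_done(): hands the job in, once; it reports no verdict.
The state is a dict: "time_s": time; "joints": joint angles; "qvel": joint speeds; "tau": joint torques, N m; "tcp_pos": TCP position; "orientation": TCP orientation; "force": force on the tool from outside, world axes, zero at the start; "torque": the same for the moment, N m; "gripper_width": finger opening in m.
Only numpy, scipy, OpenCV 4.12 (cv2) and the standard library are available. Lean on these libraries where they do the work, as an engineer would, in place of code of your own. Each camera call takes 0.05 s, during which the arm holds its last target. There are 200 camera calls.

## Working session

There is one attempt and no reset: what is moved stays moved. The work goes in short steps, Python scripts to look and compute and a tool call to move; the robot and the scene stay as the last step left them, time stands still between calls to the robot, and variables do not carry over. Pictures are saved under pics/ and viewed, about 8 in all and at most 12, crops included, and the job is handed in when it is done.

Besides the shell and the picture viewer there is one more tool, called after "Emit:" as name(argument=value, ...), one argument or row to a line, values as JSON. send_rows: Moves the arm, as the interface text tells. Its arguments: {"type":"object","properties":{"increments":{"type":"array","items":{"type":"number"}},"claw":{"type":"number"}},"required":["increments"]}

```bash
mkdir -p pics; ls
python3 - <<'E'
from station import telemetry, imaging, ctrl
import cv2
print(telemetry.state())
for n in("scene","top"):
    im=imaging.read_camera(n); cv2.imwrite(f"pics/{n}0.png",im[:,:,::-1]); print(n,imaging.get_calibration(n))
E
```

```text
pics
{'time_s': 0.0, 'joints': array([ 1.11104080e+00,  1.26421203e-01, -4.06565647e-02,  1.40540275e+00,
        2.17564529e-06,  1.57080942e+00]), 'qvel': array([-0.00105883, -0.00048722,  0.00105655,  0.00147345, -0.00180376,
       -0.00014588]), 'tau': array([-1.38409985e-03, -4.35912323e+01,  3.52926421e+01,  1.72890339e-02,
       -1.95004513e-04,  9.35699859e-06]), 'tcp_pos': array([0.23278037, 0.47012766, 0.24748461]), 'orientation': array([ 2.27864801e-01,  9.73692417e-01, -8.19694956e-04, -1.92931997e-04]), 'force': array([ 0.33237357,  0.25417337, -0.16961915]), 'torque': array([-0.03900272,  0.03357888, -0.01858337]), 'gripper_width': 0.08572253772596089}
scene {'mtx': array([[466.07196596,   0.        , 281.00617325],
       [  0.        , 466.07196596, 206.30375205],
       [  0.        ,   0.        ,   1.        ]]), 'k1': -0.14522205908483476, 'position': array([0.04146917, 1.0689612 , 1.02761622]), 'rotation': array([-0.09654733,  0.42635316,  0.8784942 , -0.19274213])}
top {'mtx': array([[490.71335511,   0.        , 285.99607665],
       [  0.        , 490.71335511, 205.07498244],
       [  0.        ,   0.        ,   1.        ]]), 'k1': 0.04650108356649962, 'position': array([0.25442545, 0.00862448, 1.56710072]), 'rotation': array([-0.07404395,  0.07483038,  0.71904649, -0.68694254])}
```

View pics/top0.png

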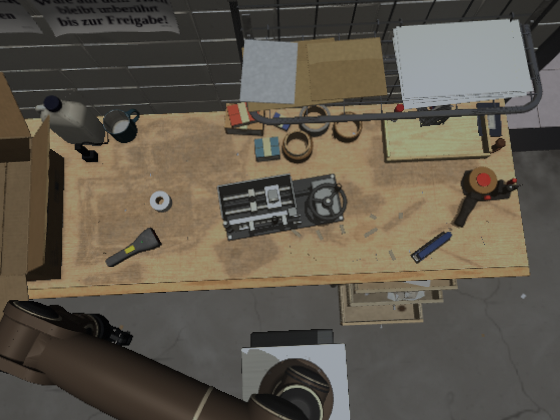

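View pics/scene0.png

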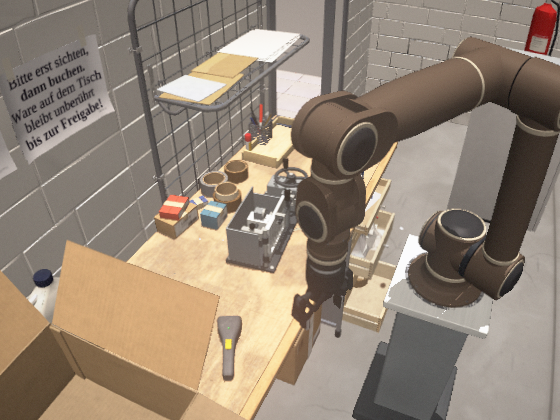

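Top view: the press is at about (285,205), with the wheel at (326,202), roll at (160,201), scanner at (135,247) and stapler at (432,247). Next I'll enlarge the press.

```bash
cat > h.py <<'E'
import numpy as np, cv2
from scipy.spatial.transform import Rotation as R
from station import telemetry, imaging, ctrl
def ray(n,uv):
    c=imaging.get_calibration(n);K=c["mtx"];k=c["k1"]
    d=np.array([(uv[0]-K[0,2])/K[0,0],(uv[1]-K[1,2])/K[1,1]]);s=d.copy()
    for _ in range(20): s=d/(1+k*(s@s))
    v=R.from_quat(c["rotation"]).apply([s[0],-s[1],-1]); return c["position"],v
def onz(n,uv,z):
    p,v=ray(n,uv); return p+v*(z-p[2])/v[2]
def pix(n,P):
    c=imaging.get_calibration(n);K=c["mtx"]
    q=R.from_quat(c["rotation"]).inv().apply(np.array(P)-c["position"]);s=np.array([q[0],-q[1]])/-q[2]
    s=s*(1+c["k1"]*(s@s)); return K[0,0]*s[0]+K[0,2],K[1,1]*s[1]+K[1,2]
def crop(n,x0,y0,w,h,f,name):
    im=imaging.read_camera(n)[:,:,::-1]; cv2.imwrite("pics/"+name,cv2.resize(im[y0:y0+h,x0:x0+w],None,fx=f,fy=f,interpolation=cv2.INTER_CUBIC)); return im
E
python3 - <<'E'
from h import *
im=cv2.imread("pics/top0.png")
cv2.imwrite("pics/c1.png",cv2.resize(im[165:250,210:360],None,fx=5.3,fy=5.3,interpolation=cv2.INTER_CUBIC))
E
```

```text
(no output)
```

View pics/c1.png

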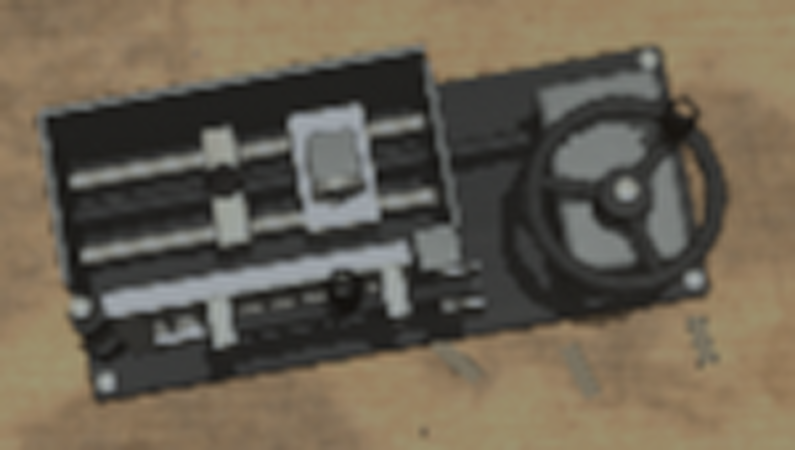

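Crop: bed corners at (98,400), (658,48), (708,292). Wheel hub (627,190), crank knob (682,112), bolt knob (345,285). Carriage left edge runs about (290,118)-(310,228), stop right edge (234,130)-(246,240).

```bash
cat >> h.py <<'E'
def cc(u,v): return (u+.5)/5.3+210-.5,(v+.5)/5.3+165-.5
E
python3 - <<'E'
from h import *
C={(-90,130):(98,400),(70,-250):(658,48),(-90,-250):(708,292)}
A=np.array([[a/1000,b/1000] for a,b in C]);B=np.array([onz("top",cc(*p),.012)[:2] for p in C.values()])
a0,b0=A.mean(0),B.mean(0);H=(A-a0).T@(B-b0);th=np.arctan2(H[0,1]-H[1,0],H[0,0]+H[1,1])
c,s=np.cos(th),np.sin(th);M=np.array([[c,-s],[s,c]]);t=b0-M@a0
print("yaw",np.degrees(th),"t",t,"res",B-(A@M.T+t))
W=lambda x,y:M@[x/1000,y/1000]+t
print("axis pred",W(-45,-195),"meas",onz("top",cc(627,190),.142))
kn=onz("top",cc(682,112),.18)[:2]
for nm,ax in(("pred",W(-45,-195)),("meas",onz("top",cc(627,190),.142)[:2])):
    d=M.T@(kn-ax);print(nm,kn,"r",np.hypot(*d),"ang cw",np.degrees(np.arctan2(-d[1],d[0])))
print("boltknob meas",onz("top",cc(345,285),.204),"pred",W(-82,115-145))
f=lambda u,v,z:M.T@(onz("top",cc(u,v),z)[:2]-t)
print("car L",f(290,118,.067),f(310,228,.067),"stop R",f(234,130,.067),f(246,240,.067))
E
```

```text
yaw 7.402290250247492 t [0.58644756 0.07523592] res [[ 0.00126716 -0.00353786]
 [-0.00263645  0.00157536]
 [ 0.00136929  0.0019625 ]]
axis pred [ 0.56694546 -0.12393653] meas [ 0.56778074 -0.12506999  0.142     ]
pred [ 0.60187217 -0.154427  ] r 0.046363175987378484 ang cw 48.522735206952255
meas [ 0.60187217 -0.154427  ] r 0.0449895591565145 ang cw 48.13488056852851
boltknob meas [0.50928949 0.03406179 0.204     ] pred [0.508996   0.03492145]
car L [ 0.0491282  -0.01649937] [-0.01883336 -0.01711079] stop R [0.04767881 0.01746276] [-0.0193807   0.02118361]
```

Emit:
send_rows(
  increments=[-607,-395,0,0,0,-33.8,-607,-395,0,0,0,-33.8,-607,-395,0,0,0,-33.8,-607,-395,0,0,0,-33.8,-607,-395,0,0,0,-33.8,-607,-395,0,0,0,-33.8,-607,-395,0,0,0,-33.8,-607,-395,0,0,0,-33.8],
  claw=0.2,
)

```text
time_s: 0.77
tcp_pos: [0.3926, 0.2001, 0.2481]
orientation: [-0.065, 0.998, -0.001, -0.0]
force: [0.6, 0.2, -0.8]
gripper_width: 0.0512
```

```bash
cat >> h.py <<'E'
yaw=np.radians(7.4);AX=np.array([.5674,-.1245])
def inc(target,jaw=97.4):
    s=telemetry.state();r=R.from_quat(s["orientation"])
    a=np.radians(jaw);y=np.array([np.cos(a),np.sin(a),0]);z=np.array([0,0,-1.]);x=np.cross(y,z)
    rt=R.from_matrix(np.array([x,y,z]).T)
    return np.round(1000*r.inv().apply(np.array(target)-s["tcp_pos"]),1),np.round((r.inv()*rt).as_rotvec(degrees=True),1)
def stat():
    s=telemetry.state();print(s["time_s"],s["tcp_pos"].round(4),s["force"].round(1),round(s["gripper_width"],4),s["joints"].round(2))
E
python3 -c "
from h import *
stat();print(inc([.6014,-.154,.25]))"
```

```text
0.7667 [0.3926 0.2001 0.2481] [ 0.6  0.2 -0.8] 0.0512 [ 0.47 -0.03 -0.21  1.4  -0.    0.34]
(array([-160.8, -378.4,   -1.6]), array([-0.1, -0.1,  0.1]))
```

Emit:
send_rows(
  increments=[-161,-378,0,0,0,0,-161,-378,0,0,0,0,-161,-378,0,0,0,0,-161,-378,0,0,0,0,-161,-378,0,0,0,0,-161,-378,0,0,0,0,-161,-378,0,0,0,0,-161,-378,0,0,0,0],
)

```text
time_s: 1.43
tcp_pos: [0.5618, -0.0874, 0.2481]
orientation: [-0.065, 0.998, -0.001, -0.001]
force: [0.6, -0.3, -0.0]
gripper_width: 0.0513
```

```bash
python3 -c "
from h import *
stat();print(inc([.6014,-.154,.25]))"
```

```text
1.4333 [ 0.5618 -0.0874  0.2481] [ 0.6 -0.3 -0. ] 0.0513 [-0.15  0.21  0.06  1.42 -0.   -0.28]
(array([-30.6, -71.1,  -1.9]), array([-0.1, -0.1,  0.1]))
```

Emit:
send_rows(
  increments=[-31,-71,0,0,0,0,-31,-71,0,0,0,0,-31,-71,0,0,0,0,-31,-71,28,0,0,0,-31,-71,56,0,0,0,-31,-71,70,0,0,0,-31,-71,82,0,0,0,-31,-71,82,0,0,0],
)

```text
time_s: 2.1
tcp_pos: [0.6, -0.1533, 0.1625]
orientation: [-0.065, 0.998, 0.0, -0.003]
force: [0.1, -0.7, -0.0]
gripper_width: 0.051
```

```bash
python3 -c "
from h import *
stat();print(inc([.6014,-.154,.166]))
im=crop('scene',240,140,110,85,6,'c2.png')"
```

```text
2.1 [ 0.6    -0.1533  0.1625] [ 0.1 -0.7 -0. ] 0.051 [-0.25  0.32  0.02  1.27 -0.   -0.38]
(array([-1.3, -0.8, -3.5]), array([ 0.1, -0.4,  0.1]))
```

View pics/c2.png

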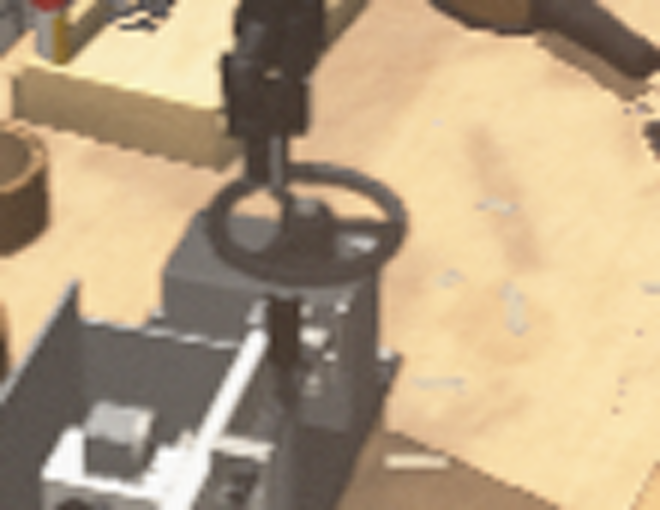

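The gripper straddles the crank area, with its tips just above the rim at crop (265,190). Closing now.

Emit:
send_rows(
  increments=[-1,-1,-4,0,0,0,-1,-1,-4,0,0,0,-1,-1,-4,0,0,0,-1,-1,-4,0,0,0,-1,-1,-4,0,0,0,-1,-1,-4,0,0,0],
  claw=-1,
)

```text
time_s: 2.65
tcp_pos: [0.6023, -0.154, 0.1702]
orientation: [-0.065, 0.998, 0.0, -0.001]
force: [-1.5, 3.3, 5.2]
gripper_width: 0.0178
```

```bash
cat >> h.py <<'E'
def circ(a0,step,n=8,z=.167):
    out=[]
    for i in range(1,n+1):
        a=yaw-np.radians(a0+step*i);out.append(inc([AX[0]+.045*np.cos(a),AX[1]+.045*np.sin(a),z])[0])
    print(np.array(out).round(1).tolist(),inc([0,0,0])[1])
def ang():
    d=telemetry.state()["tcp_pos"][:2]-AX;print("ang",np.degrees(yaw-np.arctan2(d[1],d[0])),"r",np.hypot(*d))
E
python3 -c "
from h import *
stat();ang();circ(48,12)"
```

```text
2.65 [ 0.6023 -0.154   0.1702] [-1.5  3.3  5.2] 0.0178 [-0.25  0.32  0.03  1.29 -0.   -0.38]
ang 47.63433175064164 r 0.04567394943354253
[[8.3, -5.2, 3.2], [16.9, -9.0, 3.2], [26.1, -11.0, 3.2], [35.5, -10.9, 3.2], [44.7, -9.0, 3.2], [53.3, -5.1, 3.3], [60.9, 0.4, 3.3], [67.2, 7.4, 3.3]] [ 0.  -0.1  0.1]
```

Emit:
send_rows(
  increments=[8.3,-5.2,0,0,0,0,16.9,-9,0,0,0,0,26.1,-11,0,0,0,0,35.5,-10.9,0,0,0,0,44.7,-9,0,0,0,0,53.3,-5.1,0,0,0,0,60.9,0.4,0,0,0,0,67.2,7.4,0,0,0,0],
)

```text
time_s: 3.32
tcp_pos: [0.5364, -0.1532, 0.1703]
orientation: [-0.066, 0.998, 0.003, 0.002]
force: [14.8, 11.1, -8.1]
gripper_width: 0.0174
```

```bash
python3 -c "
from h import *
stat();ang();circ(144,14,z=.17)"
```

```text
3.3167 [ 0.5364 -0.1532  0.1703] [14.8 11.1 -8.1] 0.0174 [-0.28  0.2  -0.13  1.25  0.01 -0.41]
ang 144.60294384494293 r 0.042310395367796017
[[7.2, 7.7, 0.4], [10.0, 18.3, 0.4], [10.2, 29.2, 0.5], [7.7, 39.9, 0.5], [2.7, 49.7, 0.6], [-4.5, 57.9, 0.7], [-13.5, 64.2, 0.8], [-23.8, 68.1, 0.8]] [0.3 0.2 0.2]
```

```bash
sed -i 's/AX=np.array(\[.5674,-.1245\])/AX=np.array([.5696,-.1230])/' h.py; python3 -c "
from h import *
stat();ang();circ(144,14,z=.17)"
```

```text
3.3167 [ 0.5364 -0.1532  0.1703] [14.8 11.1 -8.1] 0.0174 [-0.28  0.2  -0.13  1.25  0.01 -0.41]
ang 145.1052668136704 r 0.04494551060145896
[[4.8, 8.9, 0.4], [7.6, 19.5, 0.4], [7.8, 30.4, 0.5], [5.3, 41.1, 0.6], [0.3, 50.9, 0.6], [-6.9, 59.1, 0.7], [-15.9, 65.4, 0.8], [-26.2, 69.3, 0.8]] [0.3 0.2 0.2]
```

Emit:
send_rows(
  increments=[4.8,8.9,0,0,0,0,7.6,19.5,0,0,0,0,7.8,30.4,0,0,0,0,5.3,41.1,0,0,0,0,0.3,50.9,0,0,0,0,-6.9,59.1,0,0,0,0,-15.9,65.4,0,0,0,0,-26.2,69.3,0,0,0,0],
)

```text
time_s: 3.98
tcp_pos: [0.5525, -0.0809, 0.1703]
orientation: [-0.066, 0.998, 0.003, 0.001]
force: [-1.0, -4.5, -6.4]
gripper_width: 0.017
```

```bash
python3 -c "
from h import *
stat();ang();circ(256,14,z=.17)"
```

```text
3.9833 [ 0.5525 -0.0809  0.1703] [-1.  -4.5 -6.4] 0.017 [-0.15  0.2  -0.12  1.25  0.01 -0.28]
ang -104.67367594344407 r 0.04537972717676564
[[-11.5, 1.1, 0.3], [-22.4, -0.3, 0.3], [-32.6, -4.2, 0.3], [-41.6, -10.6, 0.3], [-48.8, -18.9, 0.3], [-53.7, -28.6, 0.3], [-56.2, -39.3, 0.2], [-55.9, -50.3, 0.2]] [0.3 0.1 0.1]
```

Good fit now (forces are low). Continuing.

Emit:
send_rows(
  increments=[-11.5,1.1,0,0,0,0,-22.4,-0.3,0,0,0,0,-32.6,-4.2,0,0,0,0,-41.6,-10.6,0,0,0,0,-48.8,-18.9,0,0,0,0,-53.7,-28.6,0,0,0,0,-56.2,-39.3,0,0,0,0,-55.9,-50.3,0,0,0,0],
)

```text
time_s: 4.65
tcp_pos: [0.6152, -0.124, 0.1702]
orientation: [-0.066, 0.998, 0.003, 0.001]
force: [-5.1, 2.9, 0.9]
gripper_width: 0.0172
```

```bash
python3 -c "
from h import *
stat();ang();circ(8,14,z=.17)"
```

```text
4.65 [ 0.6152 -0.124   0.1702] [-5.1  2.9  0.9] 0.0172 [-0.2   0.33  0.05  1.29  0.01 -0.33]
ang 8.689454118338944 r 0.045582071803563474
[[3.4, -10.0, 0.2], [8.7, -19.5, 0.1], [16.2, -27.5, 0.0], [25.4, -33.5, -0.0], [35.8, -37.0, -0.1], [46.7, -38.0, -0.1], [57.6, -36.2, -0.1], [67.6, -31.9, -0.1]] [0.3 0.1 0.2]
```

Emit:
send_rows(
  increments=[3.4,-10,0,0,0,0,8.7,-19.5,0,0,0,0,16.2,-27.5,0,0,0,0,25.4,-33.5,0,0,0,0,35.8,-37,0,0,0,0,46.7,-38,0,0,0,0,57.6,-36.2,0,0,0,0,67.6,-31.9,0,0,0,0],
)

```text
time_s: 5.32
tcp_pos: [0.5527, -0.1644, 0.1703]
orientation: [-0.066, 0.998, 0.004, 0.003]
force: [5.6, 7.4, -2.1]
gripper_width: 0.0176
```

```bash
python3 -c "
from h import *
stat();ang();circ(120,6,z=.17)"
```

```text
5.3167 [ 0.5527 -0.1644  0.1703] [ 5.6  7.4 -2.1] 0.0176 [-0.29  0.23 -0.08  1.25  0.01 -0.43]
ang 119.55847374905237 r 0.044735495283635344
[[4.4, 2.5, 0.3], [8.0, 5.5, 0.3], [11.4, 8.8, 0.3], [14.3, 12.5, 0.3], [16.9, 16.5, 0.3], [19.0, 20.7, 0.4], [20.7, 25.1, 0.4], [21.9, 29.6, 0.4]] [0.5 0.3 0.1]
```

Emit:
send_rows(
  increments=[4.4,2.5,0,0,0,0,8,5.5,0,0,0,0,11.4,8.8,0,0,0,0,14.3,12.5,0,0,0,0,16.9,16.5,0,0,0,0,19,20.7,0,0,0,0,20.7,25.1,0,0,0,0,21.9,29.6,0,0,0,0],
)

```text
time_s: 5.98
tcp_pos: [0.5279, -0.1388, 0.1703]
orientation: [-0.065, 0.998, 0.004, 0.004]
force: [5.5, -0.9, -6.6]
gripper_width: 0.0174
```

```bash
python3 -c "
from h import *
stat();ang();circ(168,5,z=.17)
crop('top',210,165,150,85,5.3,'c3.png')"
```

```text
5.9833 [ 0.5279 -0.1388  0.1703] [ 5.5 -0.9 -6.6] 0.0174 [-0.26  0.17 -0.16  1.24  0.01 -0.39]
ang 166.6198911985814 r 0.04460038500559156
[[1.3, 4.8, 0.4], [1.6, 8.8, 0.4], [1.5, 12.7, 0.4], [1.1, 16.6, 0.4], [0.4, 20.4, 0.5], [-0.6, 24.2, 0.5], [-2.0, 27.9, 0.5], [-3.7, 31.4, 0.6]] [0.4 0.5 0.1]
```

View pics/c3.png

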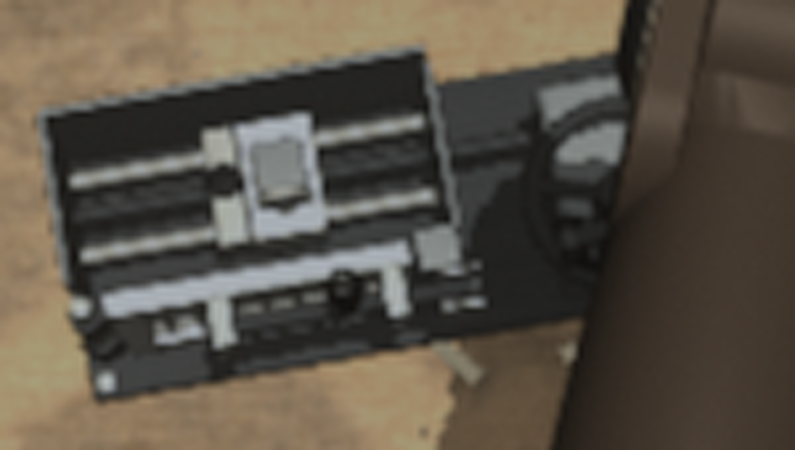

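The carriage's left edge (about 236-255) is now nearly on the stop, so I'll use small steps and watch the force.

Emit:
send_rows(
  increments=[1.3,4.8,0,0,0,0,1.6,8.8,0,0,0,0,1.6,8.8,0,0,0,0],
)

```text
time_s: 6.28
tcp_pos: [0.5254, -0.1295, 0.1703]
orientation: [-0.066, 0.998, 0.004, 0.005]
force: [5.0, 1.5, -6.0]
gripper_width: 0.017
```

```bash
python3 -c "
from h import *
stat();ang();circ(178,5,z=.17)"
```

```text
6.2833 [ 0.5254 -0.1295  0.1703] [ 5.   1.5 -6. ] 0.017 [-0.25  0.16 -0.17  1.23  0.01 -0.38]
ang 178.99774607196917 r 0.04468283472456373
[[0.3, 3.1, 0.3], [-0.1, 7.0, 0.4], [-0.9, 10.9, 0.4], [-1.9, 14.7, 0.4], [-3.3, 18.4, 0.5], [-5.0, 21.9, 0.5], [-7.0, 25.3, 0.6], [-9.3, 28.5, 0.6]] [0.4 0.6 0.1]
```

Emit:
send_rows(
  increments=[0.3,3.1,0,0,0,0,-0.1,7,0,0,0,0,-0.5,9,0,0,0,0,-0.5,9,0,0,0,0],
)

```text
time_s: 6.62
tcp_pos: [0.5249, -0.1226, 0.1703]
orientation: [-0.065, 0.998, 0.001, 0.005]
force: [3.1, -7.4, -7.2]
gripper_width: 0.0174
```

```bash
python3 -c "
from h import *
stat();ang();circ(190,5,z=.17)"
```

```text
6.6167 [ 0.5249 -0.1226  0.1703] [ 3.1 -7.4 -7.2] 0.0174 [-0.23  0.16 -0.18  1.23  0.01 -0.36]
ang -172.08698593681282 r 0.04471290376625149
[[-0.8, 5.5, 0.3], [-2.0, 9.2, 0.3], [-3.5, 12.9, 0.4], [-5.3, 16.3, 0.4], [-7.4, 19.6, 0.4], [-9.8, 22.8, 0.5], [-12.5, 25.6, 0.5], [-15.4, 28.3, 0.5]] [0.1 0.6 0.1]
```

Emit:
send_rows(
  increments=[-0.8,4,0,0,0,0,-0.8,6,0,0,0,0,-0.8,6,0,0,0,0,-0.8,6,0,0,0,0],
)

```text
time_s: 6.95
tcp_pos: [0.525, -0.1199, 0.1703]
orientation: [-0.064, 0.998, -0.002, 0.005]
force: [3.4, -12.6, -7.6]
gripper_width: 0.0174
```

```bash
python3 -c "
from h import *
stat();ang()"
```

```text
6.95 [ 0.525  -0.1199  0.1703] [  3.4 -12.6  -7.6] 0.0174 [-0.22  0.15 -0.18  1.23 -0.   -0.35]
ang -168.57945763950858 r 0.044741024836749875
```

Emit:
send_rows(
  increments=[-0.8,5,0,0,0,0,-1,10,0,0,0,0,-1,10,0,0,0,0,-1,10,0,0,0,0,-1,10,0,0,0,0],
)

```text
time_s: 7.37
tcp_pos: [0.5253, -0.1152, 0.1704]
orientation: [-0.062, 0.998, -0.009, 0.006]
force: [6.0, -21.2, -8.9]
gripper_width: 0.0177
```

```bash
python3 -c "
from h import *
stat();ang()
crop('top',210,165,150,85,5.3,'c4.png')"
```

```text
7.3667 [ 0.5253 -0.1152  0.1704] [  6.  -21.2  -8.9] 0.0177 [-0.21  0.15 -0.18  1.22 -0.01 -0.33]
ang -162.63477391102302 r 0.044934708826788315
```

View pics/c4.png

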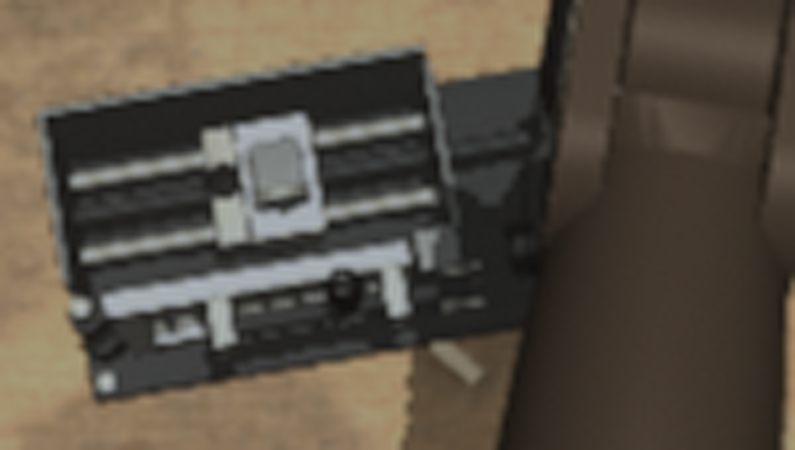

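The carriage is flush against the stop and the tangential push is 21 N, about 1 N m, far above friction, so it is touching. Release and rise.

Emit:
send_rows(
  increments=[0,0,0,0,0,0,0,0,0,0,0,0,0,0,0,0,0,0,0,0,0,0,0,0,0,0,-20,0,0,0,0,0,-50,0,0,0,0,0,-80,0,0,0,0,0,-80,0,0,0],
  claw=0.2,
)

```text
time_s: 8.08
tcp_pos: [0.5259, -0.1139, 0.2567]
orientation: [-0.062, 0.998, -0.009, 0.01]
force: [0.0, 0.3, 1.0]
gripper_width: 0.0511
```

```bash
python3 -c "
from h import *
stat();print(inc([.510,.036,.25]),inc([.510,.036,.185]))"
```

```text
8.0833 [ 0.5259 -0.1139  0.2567] [0.  0.3 1. ] 0.0511 [-0.21  0.13 -0.02  1.4  -0.01 -0.33]
(array([ -2.8, 150.8,   3.7]), array([-1.2,  1.1, -0.2])) (array([ -1.5, 152.1,  68.7]), array([-1.2,  1.1, -0.2]))
```

Emit:
send_rows(
  increments=[-3,151,4,-1.2,1.1,-0.2,-3,151,4,-1.2,1.1,-0.2,-3,151,4,-1.2,1.1,-0.2,-3,151,4,-1.2,1.1,-0.2,-3,151,4,-1.2,1.1,-0.2],
)

```text
time_s: 8.5
tcp_pos: [0.5094, 0.0404, 0.25]
orientation: [-0.067, 0.998, 0.001, 0.0]
force: [-0.3, -0.8, 0.1]
gripper_width: 0.051
```

```bash
python3 -c "
from h import *
stat();print(inc([.510,.036,.186]))
crop('scene',220,160,110,85,6,'c5.png')"
```

```text
8.5 [0.5094 0.0404 0.25  ] [-0.3 -0.8  0.1] 0.051 [ 0.08  0.1  -0.07  1.41  0.   -0.06]
(array([ 0. , -4.6, 64. ]), array([0.1, 0. , 0.3]))
```

View pics/c5.png

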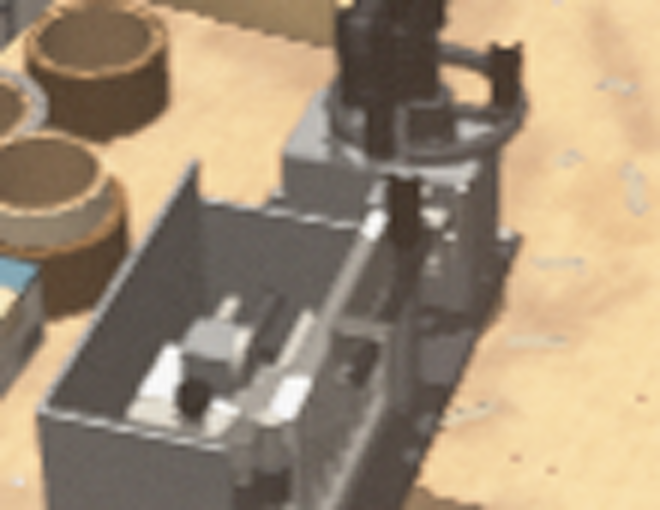

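The scene shows the bolt knob top at crop (405,182), under the gripper. I'll cross-check it, then descend.

```bash
python3 -c "
from h import *
print(onz('scene',(287.4,190.3),.204))"
```

```text
[0.5019343  0.04170573 0.204     ]
```

Emit:
send_rows(
  increments=[0,-4.5,0,0,0,0,0,-4.5,0,0,0,0,0,-4.5,20,0,0,0,0,-4.5,20,0,0,0],
)

```text
time_s: 8.88
tcp_pos: [0.5095, 0.0329, 0.2275]
orientation: [-0.065, 0.998, 0.0, -0.002]
force: [-0.1, 0.7, -1.4]
gripper_width: 0.0515
```

Emit:
send_rows(
  increments=[1,3,20,0,0,0,1,3,38,0,0,0,1,3,41,0,0,0,1,3,41,0,0,0],
)

```text
time_s: 9.22
tcp_pos: [0.5073, 0.0349, 0.1857]
orientation: [-0.065, 0.998, 0.0, -0.003]
force: [-0.5, -1.3, -0.0]
gripper_width: 0.0511
```

Emit:
send_rows(
  increments=[0,0,0,0,0,0,0,0,0,0,0,0,0,0,0,0,0,0,0,0,0,0,0,0,0,0,0,0,0,0,0,0,0,0,0,0],
  claw=-1,
)

```text
time_s: 9.72
tcp_pos: [0.5079, 0.0356, 0.1872]
orientation: [-0.065, 0.998, 0.001, -0.002]
force: [-1.6, 4.5, 6.9]
gripper_width: 0.018
```

```bash
python3 -c "
from h import *
stat();print(inc([.510,.036,.186]))
crop('scene',220,160,110,85,6,'c6.png')"
```

```text
9.7167 [0.5079 0.0356 0.1872] [-1.6  4.5  6.9] 0.018 [ 0.07  0.11 -0.2   1.27  0.   -0.06]
(array([-2.1,  0.1,  1.2]), array([ 0.1, -0.2,  0.1]))
```

View pics/c6.png

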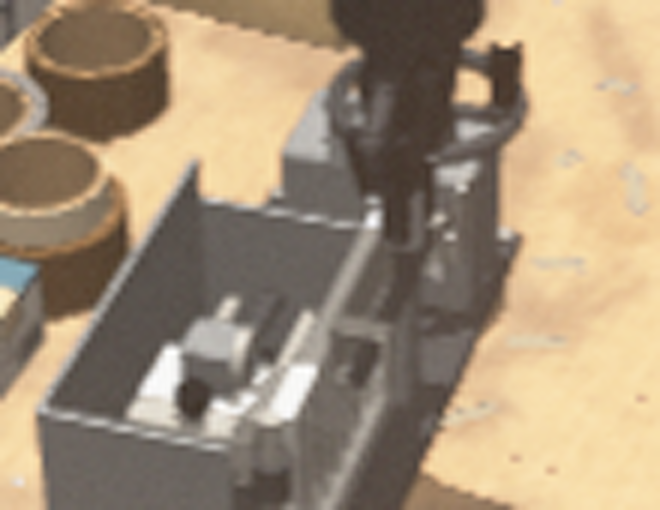

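The knob is gripped (18 mm, same as the crank knob). Lift 13 mm, then draw 34 mm.

Emit:
send_rows(
  increments=[0,0,-6,0,0,0,0,0,-12,0,0,0,0,0,-13,0,0,0,0,0,-13,0,0,0,0,3,-13,0,0,0,0,6,-13,0,0,0,0,6,-13,0,0,0],
)

```text
time_s: 10.35
tcp_pos: [0.507, 0.0416, 0.1999]
orientation: [-0.065, 0.998, 0.001, -0.002]
force: [-0.5, 0.4, -1.8]
gripper_width: 0.0177
```

```bash
python3 -c "
from h import *
stat()"
```

```text
10.35 [0.507  0.0416 0.1999] [-0.5  0.4 -1.8] 0.0177 [ 0.08  0.1  -0.17  1.3   0.   -0.05]
```

Emit:
send_rows(
  increments=[0,5,0,0,0,0,0,10,0,0,0,0,0,15,0,0,0,0,0,20,0,0,0,0,0,25,0,0,0,0,0,28,0,0,0,0,0,28,0,0,0,0,0,28,0,0,0,0],
)

```text
time_s: 11.02
tcp_pos: [0.5033, 0.07, 0.2]
orientation: [-0.065, 0.998, 0.001, -0.002]
force: [0.1, 1.9, -2.0]
gripper_width: 0.0181
```

```bash
cat >> h.py <<'E'
# gate arc: hinge from current measured grip at gate angle 0; draw d (m)
def arc(H,r,off,angs,z):
    out=[]
    for g in angs:
        th=yaw-np.radians(g); f=np.array([np.cos(th),np.sin(th)]); l=np.array([-f[1],f[0]])
        p=H-off*f-r*l
        a=inc([p[0],p[1],z],97.4-g);out.append(list(a[0])+[a[1][2]])
    print(np.array(out).tolist())
E
python3 -c "
from h import *
stat()
f=np.array([np.cos(yaw),np.sin(yaw)]);l=np.array([-f[1],f[0]])
s=telemetry.state()['tcp_pos'];r=.145-.034
H=s[:2]+.022*f+r*l;print('H',H)
arc(H,r,.022,[1,3,5.5,8,10.5,13,15.5,18],s[2])"
```

```text
11.0167 [0.5033 0.07   0.2   ] [ 0.1  1.9 -2. ] 0.0181 [ 0.14  0.1  -0.17  1.3   0.    0.01]
H [0.51085143 0.18293639]
[[1.9, 0.4, 0.0, 1.1], [5.8, 1.3, 0.0, 3.1], [10.5, 2.6, 0.0, 5.6], [15.2, 4.2, 0.1, 8.1], [19.8, 5.9, 0.1, 10.6], [24.4, 7.8, 0.1, 13.1], [28.8, 10.0, 0.1, 15.6], [33.2, 12.3, 0.2, 18.1]]
```

Emit:
send_rows(
  increments=[1.9,0.4,0,0,0,1.1,5.8,1.3,0,0,0,3.1,10.5,2.6,0,0,0,5.6,15.2,4.2,0,0,0,8.1,19.8,5.9,0,0,0,10.6,24.4,7.8,0,0,0,13.1,28.8,10,0,0,0,15.6,33.2,12.3,0,0,0,18.1],
)

```text
time_s: 11.68
tcp_pos: [0.4692, 0.078, 0.2005]
orientation: [0.094, 0.996, 0.001, -0.001]
force: [1.5, 0.2, -2.6]
gripper_width: 0.0175
```

```bash
python3 -c "
from h import *
stat()
H=np.array([.51085,.18294])
arc(H,.111,.022,[20,22,22],.2)"
```

```text
11.6833 [0.4692 0.078  0.2005] [ 1.5  0.2 -2.6] 0.0175 [ 0.16  0.04 -0.24  1.29  0.    0.35]
[[4.2, 0.6, 0.5, 1.8], [8.0, 1.5, 0.5, 3.8], [8.0, 1.5, 0.5, 3.8]]
```

Emit:
send_rows(
  increments=[4.2,0.6,0,0,0,1.8,8,1.5,0,0,0,3.8,8,1.5,0,0,0,3.8,8,1.5,0,0,0,3.8,8,1.5,0,0,0,3.8,8,1.5,0,0,0,3.8,8,1.5,0,0,0,3.8,8,1.5,0,0,0,3.8],
)

```text
time_s: 12.35
tcp_pos: [0.4619, 0.0809, 0.2005]
orientation: [0.127, 0.992, 0.001, -0.001]
force: [2.9, 0.8, -1.7]
gripper_width: 0.0176
```

```bash
python3 -c "
from h import *
stat()
d=telemetry.state()['tcp_pos'][:2]-[.51085,.18294];q=telemetry.state()['orientation']
print('radius',np.hypot(*d),'closed radius',np.hypot(.111,.022),'gate deg',np.degrees(np.arctan2(-.111,-.022)+yaw-np.arctan2(d[1],d[0])))
a=imaging.read_camera('top');im=crop('top',190,155,160,110,5,'c7.png')"
```

```text
12.35 [0.4619 0.0809 0.2005] [ 2.9  0.8 -1.7] 0.0176 [ 0.17  0.03 -0.25  1.29  0.    0.43]
radius 0.11314147933703883 closed radius 0.1131591799192624 gate deg 21.83260393628412
```

View pics/c7.png

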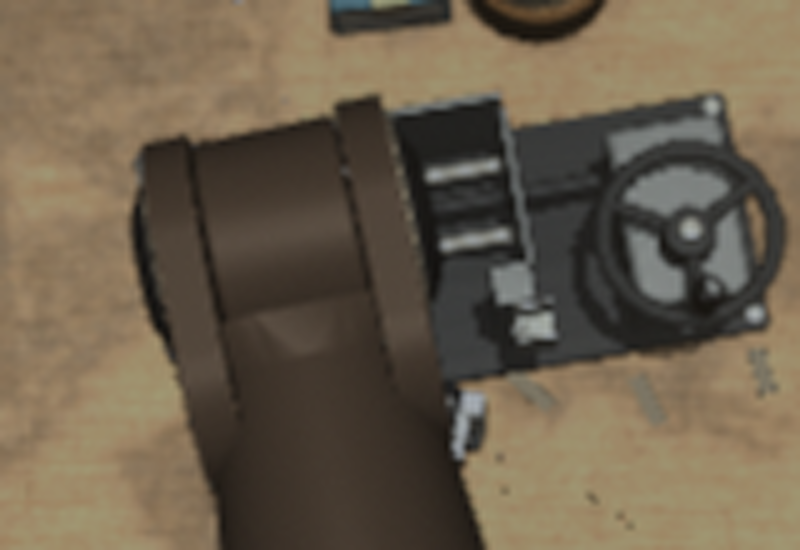

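The gate's free end is at (468,420), clear of the keeper, and the crank knob is at (710,288). I'll check that the wheel has not run back.

```bash
python3 -c "
from h import *
p=lambda u,v:((u+.5)/5+189.5,(v+.5)/5+154.5)
k=onz('top',p(710,288),.18)[:2];a=onz('top',p(690,228),.142)[:2]
d=k-a;print(k,a,np.hypot(*d),np.degrees(yaw-np.arctan2(d[1],d[0]))%360)
im=crop('scene',200,160,120,95,6,'c8.png')"
```

```text
[ 0.52430552 -0.12995858] [ 0.56856183 -0.12423747] 0.04462456571256058 180.0340991919026
```

View pics/c8.png

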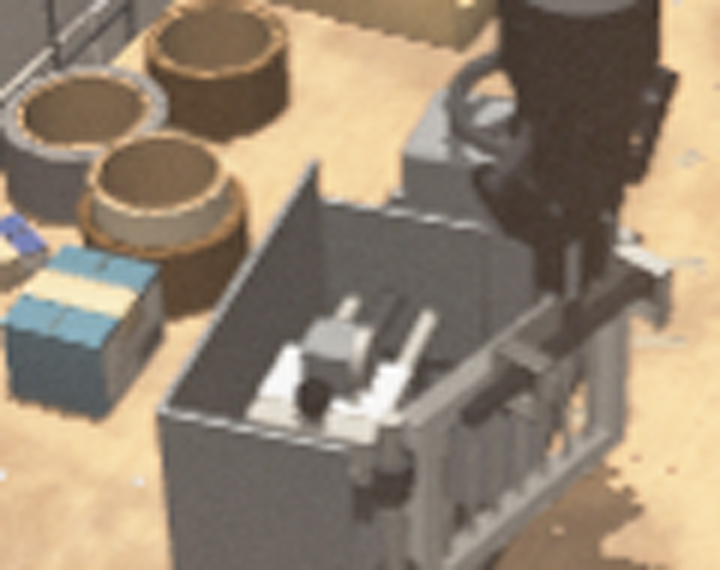

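```bash
python3 -c "
from h import *
stat();print(telemetry.state()['qvel'].round(4));ctrl.job_done()"
```

```text
12.5 [0.4618 0.081  0.2005] [ 2.2  0.5 -2.3] 0.0178 [ 0.17  0.03 -0.25  1.29  0.    0.43]
[ 0.0014 -0.0006 -0.0009 -0.0001 -0.0009 -0.0004]
the job is handed in; nothing more can be done
```

The job is handed in at 12.5 s of the 61 s allowed; no verdict was reported.

**What I did:**
- I wound the handwheel clockwise about 1.4 turns, until the carriage sat flush on its stop and the crank pushed back with about 21 N.
- I then gripped the bolt knob, lifted it about 13 mm, drew it back about 34 mm and swung the gate open about 22°.

**Last checks:**
- **Grip and stillness:** the gripper still held the knob, at 17.8 mm opening. The arm was still, feeling about 2 N sideways, roughly what the gate spring should give.
- **Gate:** the tool position puts the gate at 21.8° (0.38 rad), and both pictures show the gate ajar.
- **Bystanders:** I did not measure the bystanders again, but the tool never went down near them.

**Checks that disagreed:**
- **Wheel angle:** the tool reached about 197° while pushing against the stop, but the top picture afterwards put the crank knob at about 180°. I took this as the grip and the mechanism springing back. At worst it means 1.2 mm of carriage travel, inside the 2 mm allowed.
- **Bolt knob position:** the scene camera placed the bolt knob about 8 mm from where the top camera did. I used the top camera's position, and the grasp was good.

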